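# Unlock the cake case by its colour code and open its door

### The job

Unlock the cake case for restocking: with its door still shut, enter the code on the lock console by pressing the blue key, then the yellow, then the green, each alone and fully down for a moment before letting it come up. Never press the red alarm key. Then swing the case's door open by its handle to about 70 degrees (at least 60), let go of it and leave it open, without banging it about or disturbing the other things on the counter.

Things in the scene. Friction and masses are not known exactly. Their poses are not given: they have to be found in the camera images.
- case_front (a point): the cake case, a black and clear countertop display 240 deep (x) x 420 wide (y) x 250 mm high, fixed to the counter. This point: middle of the lower edge of its front, on the counter; axes of the case: front faces its own -x, z up. The right half of the front (own y from -0.2 to 0) is the door, the left half a fixed pane
- door_hinge (a point): point on the door's upright hinge axis, at the door's left edge (seen from the robot), level with the door's top edge, 232 mm above the counter. Axes turn with the door: x through the door into the case when shut, -y from the hinge along the door towards the handle
- door_handle (a point): the top end of the door's upright steel bar handle, on its axis, 232 mm above the counter: 14 mm thick, 131 mm long downwards, free at the top for a pinch from above, fingers either side along the door's width. Its axis is 45 mm in front of the door's mid-plane (31 mm gap behind the bar), 170 mm from the hinge along the door. Axes as door_hinge
- door (a joint): door angle: 0 shut, grows as it swings out towards the robot (clockwise from above, about door_hinge), stop at 1.9 rad. The door is 200 mm wide, 182 mm high, 14 mm thick; its lower edge is 53 mm above the counter. It turns stiffly (about 0.12 N m of friction) and stays where it is left
- console: lock console, a grey box with a white top, 180 x 180 mm, 41 mm high, fixed to the counter; origin at the centre of its underside. It carries the four keys, upright, in a square with 80 mm between neighbours; which colour sits where varies
- key_blue_top (a point): centre of the top of the blue key, a round blue push key 36 mm across in a black collar 52 mm across; when up its top is 65 mm above the counter and 12 mm above the collar, and it is pressed straight down. The point moves with the key
- key_blue (a joint): how far the blue key is down: 0 up, 0.008 m fully down. A spring resists with 1.5 N at first, 5 N fully down, and raises it again
- key_yellow_top (a point): centre of the top of the yellow key, a round yellow push key 36 mm across in a black collar 52 mm across; when up its top is 65 mm above the counter and 12 mm above the collar, and it is pressed straight down. The point moves with the key
- key_yellow (a joint): how far the yellow key is down: 0 up, 0.008 m fully down. A spring resists with 1.5 N at first, 5 N fully down, and raises it again
- key_green_top (a point): centre of the top of the green key, a round green push key 36 mm across in a black collar 52 mm across; when up its top is 65 mm above the counter and 12 mm above the collar, and it is pressed straight down. The point moves with the key
- key_green (a joint): how far the green key is down: 0 up, 0.008 m fully down. A spring resists with 1.5 N at first, 5 N fully down, and raises it again
- key_red_top (a point): centre of the top of the red key, a round red push key 36 mm across in a black collar 52 mm across; when up its top is 65 mm above the counter and 12 mm above the collar, and it is pressed straight down. The point moves with the key
- key_red (a joint): how far the red key is down: 0 up, 0.008 m fully down. A spring resists with 1.5 N at first, 5 N fully down, and raises it again
- mug: bystander: white mug, 76 mm across, 90 mm high, with a handle; origin: centre of its underside
- shaker: bystander: clear glass sugar jar with a steel cap, 64 mm across, 130 mm high; origin: centre of its underside
- cake_tray: bystander: pink tray 110 x 160 mm with a slab of cake, 38 mm high in all; it lies low in front of the case and the door swings clear over it; origin: centre of its underside
- server: bystander: cake spatula lying flat; origin: in the middle of the tool
- tip_jar: bystander: amber glass jar with a brass cap, 90 mm across, 130 mm high; origin: centre of its underside

How it is judged:
On the way, in this order (a step that is already met when the one before it is completed fails the run):
1. the blue key is pressed at least 5.5 mm (of 8) for 0.1 s, the other keys up and the door shut (value of joint key_blue above 0.0055 m and value of joint each of key_yellow, key_green, key_red below 0.002 m and value of joint door below 0.06 rad), for 0.1 s.
2. the yellow key is pressed at least 5.5 mm (of 8) for 0.1 s, the other keys up and the door shut (value of joint key_yellow above 0.0055 m and value of joint each of key_blue, key_green, key_red below 0.002 m and value of joint door below 0.06 rad), for 0.1 s.
3. the green key is pressed at least 5.5 mm (of 8) for 0.1 s, the other keys up and the door shut (value of joint key_green above 0.0055 m and value of joint each of key_blue, key_yellow, key_red below 0.002 m and value of joint door below 0.06 rad), for 0.1 s.
4. the door is swung open by its handle, the fingers on the handle, past 0.3 rad, all keys up (value of joint door above 0.3 rad and contact force between the fingers and door above 0.3 N and horizontal distance between the grasp point and door_handle below 0.06 m and value of joint each of key_blue, key_yellow, key_green, key_red below 0.002 m), for 0.1 s.
At the end, for the whole second after the job is handed in: the door stands open between 60 and 100 degrees (1.047 to 1.75 rad) and still (under 0.05 rad/s), with all four keys up (value of joint door between 1.047 and 1.75 rad and velocity of joint door between -0.05 and 0.05 rad/s and value of joint each of key_blue, key_yellow, key_green, key_red below 0.002 m); the robot touches nothing.
It fails at once if the red alarm key is pressed more than 3 mm (value of joint key_red above 0.003 m).
It fails at once if two keys are pressed (more than 3 mm) at the same time (value of joint each of key_blue, key_yellow above 0.003 m or value of joint each of key_blue, key_green above 0.003 m or value of joint each of key_blue, key_red above 0.003 m or value of joint each of key_yellow, key_green above 0.003 m or value of joint each of key_yellow, key_red above 0.003 m or value of joint each of key_green, key_red above 0.003 m).
It fails at once if the door is banged about (faster than 2.5 rad/s) (velocity of joint door above 2.5 rad/s or velocity of joint door below -2.5 rad/s).
It fails at once if a bystander is pushed more than 30 mm (distance of any of mug, shaker, cake_tray, server, tip_jar from where it was at the start of the episode above 0.03 m).
It fails at once if a bystander (other than the flat server) is tipped more than 0.35 rad (angle between any of mug, shaker, cake_tray, tip_jar's own z axis and vertical above 0.35 rad).
It also fails if it takes over 67 s, if anything falls off the work surface, if the arm or the gripper's body presses on something with over 40 N, if the wrist force passes 120 N, or if a joint passes its speed limit or range.

### The arm

A 6-joint arm with a two-finger parallel gripper is mounted at the origin on the work surface. World frame = base frame: x ahead of the robot, y to its left, z up, the work surface at z = 0. Lengths are in m, angles in rad, forces in N, time in s.
With the tool pointing down it reaches from about 0.425 to 0.95 m from the base axis. Payload 3.5 kg.
Tool frame: the origin (TCP) lies midway between the tips of the shut fingers; the grasp point (between the pads) lies 19 mm behind it (ctrl.pinch_z is the distance from the TCP to the grasp point, in m); z points along the fingers, y is the line along which they close (so a half turn about z gives the same grasp; the last joint's range is limited). The gripper opens to 85 mm and grips with 20 to 120 N. Pads are 22 mm wide; open, the fingers measure 114 mm over their backs; the gripper's body (76 mm by 85 mm) begins 54 mm behind the grasp point. The pads swing forward as they close: fully open they stand 13 mm farther back than shut.
Start: joints at [-1.314, 0.286, 1.577, -0, 1.279, -0.15], TCP at [0.267, -0.62, 0.231] pointing down, gripper open.
Joint ranges: [-2.77, 2.77], [-0.9, 2.22], [0.21, 2.48], [-1.53, 4.67], [0.24, 2.81], [-2.84, 2.84]. Speed limits (rad/s): [2.79, 2.79, 3.14, 3.14, 3.14, 3.14].

### API

Orientations are given as a unit quaternion [x, y, z, w].
In Python, from plant import get_state, viewer, sign_off, ctrl gives the robot as it stands. The module is installed in compiled form; this text tells all that it offers.
- The arm moves only by the shell command python3 -m handwheel 'ROWS' [FORCE]. ROWS is JSON, a list that holds one entry, the list of rows, each a list of 5 numbers: the finger opening in m, from 0 to 0.0854, then the shift along the tool's x, y, z in m, then the turn about the tool's z in degrees. In form: [[[claw, x, y, z, spin], ...]]. A call has 1 to 12 rows; each row shifts and turns the commanded pose from where the row before left it, along the tool's axes as they then stand; what a row does not reach is not made up. A row lasts 1/12 s, in which the tool goes at most 41.7 mm and 7.16 degrees, less where a joint would pass 70% of its speed; a pose out of reach is approached as far as the arm can. A call is refused whole if a number of a shift passes 0.0417 or a number of a turn 7.16, either way. A call with a gripper value outside its range is refused whole. The fingers move at their own pace and stop on an object; FORCE is the grip in N (left out, the last holds). Time passes only in rows, so rows that do not move let the fingers close. It gives the time, the measured TCP pose, the force, the opening and the grip force at its end, in the units of the state.
- get_state(): the state, without advancing time (a new reading comes with each control period).
- viewer.read_camera(name): name is "scene" or "top" or "wrist"; returns the picture (400x640x3 uint8, blue, green, red); there is no depth.
- viewer.camera_params(name): a dict with "fov_y" (degrees; the focal length in pixels is half the picture's height over the tangent of half this angle, whatever the lens; pixels are square), "cx", "cy" (the principal point, pixels), "xyz" and "attitude" of the camera in the world; the wrist camera has in their place "hand_eye" (4x4, takes a point from camera to tool coordinates, whose origin is the TCP and whose axes are the flange's). Camera axes: x right, y up, looking along -z (the intrinsics and any distortion apply to the point x, -y, -z); pixel columns grow to the right and rows downward; lengths in m; the calibration is good to about 2 mm. A picture is of the moment at which its call begins: read the wrist's pose just before it. camera_params takes no time and is no camera call.
- sign_off(): hands the job in; it is judged then, once.
Trained networks look in the newest picture that a camera, given by its name, has taken for a name from the list of things; names that differ only in an ending like _2 or _b are one class to them, and where a whole thing is asked for, a point or a joint stands for the part that bears it (a point fixed in the world has none). Each returns a list of dicts, best first, with "confidence" (0 to 1); they miss things now and then, are a little off and sometimes report something else, mostly with a low value. They report only what shows in the picture. A call takes as long as a camera call.
- viewer.look_for(camera, name): "extent" ([left, top, width, height] as shares, 0 to 1, of the picture: columns of its width, rows of its height, round what is visible of it).
- viewer.outline_of(camera, name): "mask" (400x640 bool, what is visible of it) and "extent" ([left, top, width, height] as shares, 0 to 1, of the picture: columns of its width, rows of its height, round what is visible of it).
- viewer.pinpoint(camera, name): "xy" ([column, row] as shares, 0 to 1, of the picture: columns of its width, rows of its height: a listed point, or the origin of a listed thing).
The state is a dict: "time": time; "qpos": joint angles; "dq": joint speeds; "joint_efforts": joint torques, N m; "eef_pos": TCP position; "tcp_rot": TCP orientation; "contact_force": force on the tool from outside, world axes, zero at the start; "wrist_torque": the same for the moment, N m; "opening": opening from 0.0 (shut) to 1.0 (fully open); "finger_force": force on a finger pad.
Only numpy, scipy, OpenCV 4.12 (cv2) and the standard library are available. Lean on these libraries where they do the work, as an engineer would, in place of code of your own. Each camera call takes 0.05 s, during which the arm holds its last target. There are 200 camera calls.

## Working session

There is one attempt and no reset: what is moved stays moved. The work goes in short steps, Python scripts to look and compute and a shell command to move; the robot and the scene stay as the last step left them, time stands still between calls to the robot, and variables do not carry over. Pictures are saved under pics/ and viewed, at most 10 in all, crops included, and the job is handed in when it is done.

```bash
mkdir -p pics
cat > h.py <<'E'
import numpy as np, cv2
from scipy.spatial.transform import Rotation as R
from plant import get_state, viewer, sign_off, ctrl
def ray(cam,xy):
    p=viewer.camera_params(cam); f=200/np.tan(np.radians(p['fov_y'])/2)
    u,v=xy[0]*640,xy[1]*400
    d=np.array([(u-p['cx'])/f,-(v-p['cy'])/f,-1.])
    a=np.array(p['attitude']); M=R.from_quat(a).as_matrix() if a.size==4 else a.reshape(3,3)
    return np.array(p['xyz']),M@d
def atz(cam,xy,z):
    o,d=ray(cam,xy); return o+d*(z-o[2])/d[2]
E
python3 - <<'E'
from h import *
s=get_state();print(s)
for c in ['scene','top']:
    print(c,viewer.camera_params(c))
    im=viewer.read_camera(c); cv2.imwrite(f'pics/{c}0.png',im)
    for n,z in [('key_blue_top',.065),('key_yellow_top',.065),('key_green_top',.065),('key_red_top',.065),('door_handle',.232),('door_hinge',.232),('case_front',0),('console',0),('mug',0),('shaker',0),('cake_tray',0),('server',0),('tip_jar',0)]:
        r=viewer.pinpoint(c,n)[:2]
        print(n,[(round(q['confidence'],2),(np.array(q['xy'])*[640,400]).round(),atz(c,q['xy'],z).round(4)) for q in r])
print(viewer.camera_params('wrist'))
E
```

```text
{'time': 0.0, 'qpos': array([-1.31399889e+00,  2.87251952e-01,  1.57818440e+00, -1.43584896e-06,
        1.27857815e+00, -1.49980386e-01]), 'dq': array([ 0.00071699,  0.0004671 ,  0.00063258, -0.00043636, -0.0003561 ,
       -0.00118042]), 'joint_efforts': array([-9.49772152e-05, -4.05980265e+01, -2.92627680e+01, -1.62878100e-04,
        5.82148583e-03, -3.87165329e-06]), 'eef_pos': array([ 0.26693579, -0.61926213,  0.22988563]), 'tcp_rot': array([ 9.79386919e-01,  2.01989596e-01, -6.53292042e-05, -1.20916111e-03]), 'contact_force': array([-0.0169737 , -0.05831327,  0.21431072]), 'wrist_torque': array([-0.0049507 , -0.00156269, -0.0159605 ]), 'finger_force': 0.0, 'opening': 0.9994289408330087}
scene {'fov_y': 56.63228578631391, 'cx': 325.6210892420618, 'cy': 196.32343994604864, 'xyz': array([1.06556825, 0.21093496, 1.0785731 ]), 'attitude': array([0.16529152, 0.23685418, 0.78726596, 0.54478539])}
key_blue_top [(0.6, array([268., 200.]), array([ 0.5161, -0.1944,  0.065 ]))]
key_yellow_top [(0.6, array([231., 205.]), array([ 0.5723, -0.2966,  0.065 ]))]
key_green_top [(0.66, array([252
[... 1960 characters left out ...]
(0.71, array([296., 243.]), array([0.3844, 0.0585, 0.    ]))]
server [(0.9, array([241., 283.]), array([0.2702, 0.2256, 0.    ])), (0.7, array([450., 192.]), array([ 0.5316, -0.421 ,  0.    ]))]
tip_jar [(0.68, array([167., 231.]), array([0.4306, 0.4539, 0.    ]))]
{'fov_y': 63.606956101092265, 'cx': 320.6597082206539, 'cy': 201.96071945702082, 'hand_eye': array([[-3.64352484e-04,  9.44817896e-01,  3.27595803e-01,
         8.29612073e-02],
       [ 9.99999924e-01,  3.90860177e-04, -1.50772196e-05,
         9.91696752e-04],
       [-1.42289380e-04,  3.27595773e-01, -9.44817966e-01,
        -1.43571356e-01],
       [ 0.00000000e+00,  0.00000000e+00,  0.00000000e+00,
         1.00000000e+00]])}
```

Run:
```python
import cv2
a=cv2.imread('pics/top0.png')[80:330,120:500];cv2.imwrite('pics/a.png',cv2.resize(a,None,fx=2,fy=2))
a=cv2.imread('pics/scene0.png')[130:330,150:500];cv2.imwrite('pics/b.png',cv2.resize(a,None,fx=2,fy=2))
```

```text
(no output)
```

View pics/a.png

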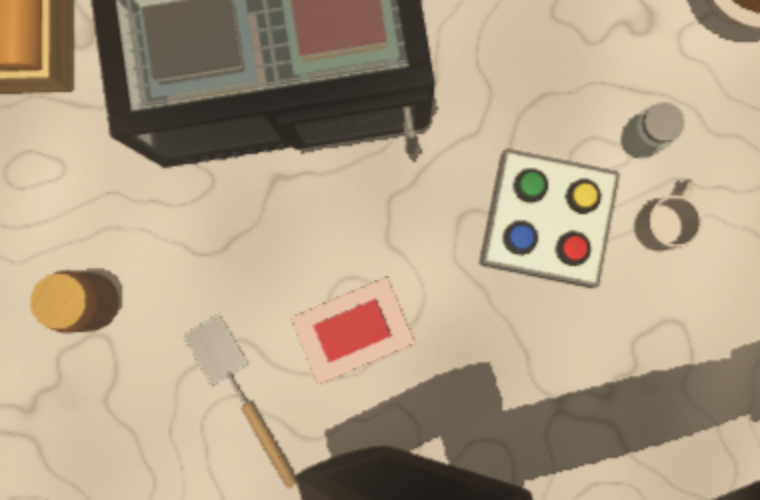

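View pics/b.png

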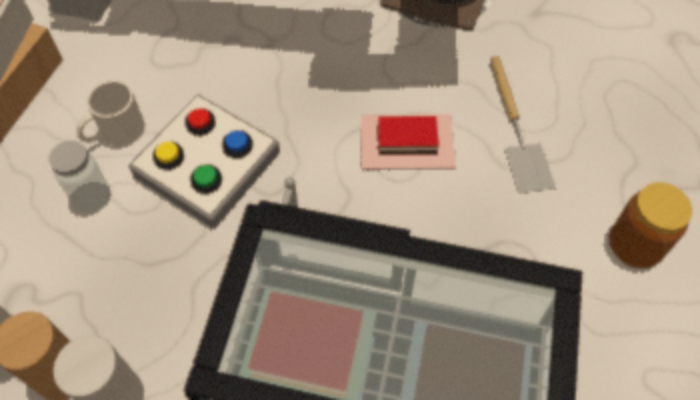

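The top view shows green (385,172), yellow (412,177), blue (380,198) and red (407,204). The handle bar's top is near (325,144) and the case is yawed about +10°. In the top view the networks put the green key on the sugar jar and found no red key, so I use my own clicks there. The scene view agrees: red (250,190), blue (268,200), yellow (233,206), green (252,218), handle tip (295,220).

Run:
```python
from h import *
T=dict(green=(385.5,172.5),yellow=(412.5,177.5),blue=(380,198.5),red=(407,204),handle=(326,144),hinge=(255,142))
S=dict(green=(252,217),yellow=(232.5,206),blue=(268,200),red=(249,191),handle=(297,219.5),hinge=(359,247))
for n in T:
    a=[T[n][0]/640,T[n][1]/400];b=[S[n][0]/640,S[n][1]/400]
    A=np.zeros((3,3));c=np.zeros(3)
    for o,d in (ray('top',a),ray('scene',b)):
        d=d/np.linalg.norm(d);P=np.eye(3)-np.outer(d,d);A+=P;c+=P@o
    z=.232 if n[0]=='h' else .065
    print(n,np.linalg.solve(A,c).round(3),atz('top',a,z).round(3),atz('scene',b,z).round(3))
```

```text
green [ 0.588 -0.216  0.06 ] [ 0.587 -0.215  0.065] [ 0.591 -0.214  0.065]
yellow [ 0.572 -0.295  0.056] [ 0.57  -0.294  0.065] [ 0.576 -0.291  0.065]
blue [ 0.511 -0.196  0.059] [ 0.511 -0.196  0.065] [ 0.515 -0.194  0.065]
red [ 0.494 -0.278  0.045] [ 0.493 -0.274  0.065] [ 0.505 -0.268  0.065]
handle [ 0.639 -0.033  0.239] [ 0.642 -0.039  0.232] [ 0.634 -0.03   0.232]
hinge [0.652 0.146 0.231] [0.652 0.145 0.232] [0.652 0.147 0.232]
```

```bash
python3 -m handwheel '[[[0,0.0327,-0.0243,0,0],[0,0.0327,-0.0243,0,0],[0,0.0327,-0.0243,0,0],[0,0.0327,-0.0243,0,0],[0,0.0327,-0.0243,0,0],[0,0.0327,-0.0243,0,0],[0,0.0327,-0.0243,0,0],[0,0.0327,-0.0243,0,0],[0,0.0327,-0.0243,0,0],[0,0.0327,-0.0243,0,0],[0,0.0327,-0.0243,0,0],[0,0.0327,-0.0243,0,0]]]' 30
python3 -m handwheel '[[[0,0,0,0.03,0],[0,0,0,0.03,0],[0,0,0,0,0],[0,0,0,0,0]]]'
python3 - <<'E'
from h import *
s=get_state();print(s['eef_pos'],R.from_quat(s['tcp_rot']).as_matrix().round(3),s['opening'])
im=viewer.read_camera('wrist');cv2.imwrite('pics/w1.png',im)
p=viewer.camera_params('wrist');H=np.array(p['hand_eye']);f=200/np.tan(np.radians(p['fov_y'])/2)
M=R.from_quat(s['tcp_rot']).as_matrix()
for n in ['blue','yellow','green','red']:
    for q in viewer.pinpoint('wrist',f'key_{n}_top')[:2]:
        u,v=q['xy'][0]*640,q['xy'][1]*400
        d=M@(H[:3,:3]@[(u-p['cx'])/f,-(v-p['cy'])/f,-1]);o=s['eef_pos']+M@H[:3,3]
        print(n,round(q['confidence'],2),round(u),round(v),(o+d*(.065-o[2])/d[2]).round(4))
E
```

```text
time: 2.4
eef_pos: [0.5128, -0.195, 0.2317]
tcp_rot: [0.979, 0.202, 0.0, 0.0]
contact_force: [0.7, -0.5, 1.1]
opening: -0.001
finger_force: 0.0
time: 2.73
eef_pos: [0.511, -0.196, 0.1697]
tcp_rot: [0.979, 0.202, -0.002, -0.002]
contact_force: [-0.8, -0.7, 0.4]
opening: -0.001
finger_force: 0.0
[ 0.51099641 -0.19598638  0.16974063] [[ 0.918  0.396 -0.004]
 [ 0.396 -0.918  0.002]
 [-0.003 -0.004 -1.   ]] -0.0009578113106267339
blue 0.87 325 202 [ 0.5098 -0.201   0.065 ]
yellow 0.68 460 181 [ 0.5685 -0.2923  0.065 ]
green 0.9 388 119 [ 0.5886 -0.2178  0.065 ]
red 0.98 397 255 [ 0.4899 -0.2776  0.065 ]
```

View pics/w1.png

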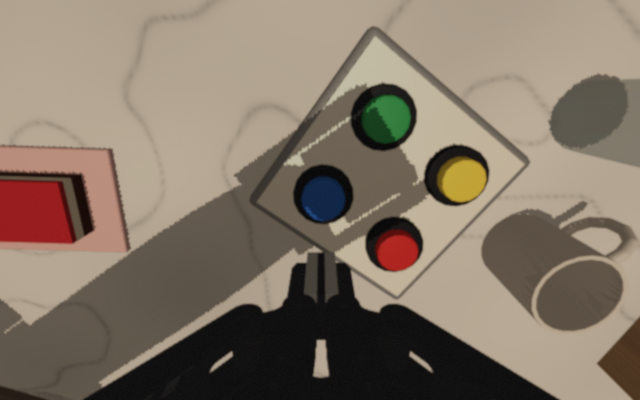

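```bash
python3 -m handwheel '[[[0,-0.0025,0.0033,0.035,0],[0,0,0,0.035,0],[0,0,0,0.025,0],[0,0,0,0.009,0],[0,0,0,0.004,0],[0,0,0,0.004,0],[0,0,0,0,0],[0,0,0,0,0],[0,0,0,0,0]]]'
```

```text
time: 3.73
eef_pos: [0.5122, -0.2016, 0.0613]
tcp_rot: [0.979, 0.202, 0.001, 0.001]
contact_force: [-1.7, 0.4, 2.5]
opening: -0.0
finger_force: 1.5
```

```bash
python3 -m handwheel '[[[0,0,0,0.002,0],[0,0,0,0.0015,0],[0,0,0,0,0],[0,0,0,0,0]]]'; python3 -m handwheel '[[[0,0,0,0,0]]]'
```

```text
time: 4.07
eef_pos: [0.5123, -0.2017, 0.0571]
tcp_rot: [0.979, 0.202, 0.001, 0.001]
contact_force: [-0.7, 0.2, 4.9]
opening: 0.005
finger_force: 2.7
time: 4.15
eef_pos: [0.5123, -0.2017, 0.0571]
tcp_rot: [0.979, 0.202, 0.001, 0.001]
contact_force: [-1.9, -0.9, 5.3]
opening: 0.002
finger_force: 2.8
```

```bash
python3 -m handwheel '[[[0,0,0,0,0],[0,0,0,-0.01,0],[0,0,0,-0.035,0],[0,0.006,0.0354,0,0],[0,0.006,0.0354,0,0],[0,0.006,0.0354,0,0],[0,0,0,0,0],[0,0,0,0,0]]]'
```

```text
time: 4.82
eef_pos: [0.5701, -0.2925, 0.1006]
tcp_rot: [0.98, 0.201, 0.0, -0.0]
contact_force: [-0.4, 0.2, -0.3]
opening: 0.002
finger_force: 0.0
```

```bash
python3 -m handwheel '[[[0,0,0,0.025,0],[0,0,0,0.01,0],[0,0,0,0.004,0],[0,0,0,0.004,0],[0,0,0,0.002,0],[0,0,0,0,0],[0,0,0,0,0],[0,0,0,0,0]]]'
```

```text
time: 5.48
eef_pos: [0.5693, -0.2904, 0.0571]
tcp_rot: [0.979, 0.202, -0.0, -0.001]
contact_force: [-3.4, 3.6, 6.2]
opening: 0.005
finger_force: 3.3
```

```bash
python3 -m handwheel '[[[0,0,0,0,0],[0,0,0,-0.01,0],[0,0,0,-0.035,0],[0,0.0233,-0.0304,0,0],[0,0.0233,-0.0304,0,0],[0,0,0,0,0],[0,0,0,0,0]]]'
python3 -m handwheel '[[[0,0,0,0.025,0],[0,0,0,0.01,0],[0,0,0,0.004,0],[0,0,0,0.004,0],[0,0,0,0.002,0],[0,0,0,0,0],[0,0,0,0,0],[0,0,0,0,0]]]'
```

```text
time: 6.07
eef_pos: [0.589, -0.2152, 0.1015]
tcp_rot: [0.979, 0.204, 0.0, 0.001]
contact_force: [-0.6, 0.8, 0.4]
opening: 0.002
finger_force: 0.0
time: 6.73
eef_pos: [0.5879, -0.2175, 0.0571]
tcp_rot: [0.979, 0.202, -0.001, -0.0]
contact_force: [-3.6, 2.1, 6.2]
opening: -0.001
finger_force: 2.9
```

```bash
python3 -m handwheel '[[[0,0,0,0,0],[0,0,0,-0.01,0],[0,0,0,-0.035,0],[0,0,0,-0.04,0],[0,0,0,-0.04,0],[0,0,0,-0.04,0],[0,0,0,-0.04,-6.95],[0,0,0,-0.04,-6.95],[0,0,0,0,-6.95],[0,0,0,0,-6.95],[0,0,0,0,-6.95],[0,0,0,0,-6.95]]]'
python3 -m handwheel '[[[0.0854,0,0,0,-6.95],[0.0854,0,0,0,-6.95],[0.0854,0,0,0,-6.95],[0.0854,0,0,0,-6.95],[0.0854,0,0,0,-6.95],[0.0854,0,0,0,-6.95],[0.0854,0,0,0,-6.95],[0.0854,0,0,0,-6.95],[0.0854,0,0,0,-6.95],[0.0854,0,0,0,-6.95],[0.0854,0,0,0,-6.95],[0.0854,0,0,0,-6.95]]]'
python3 -m handwheel '[[[0.0854,0,0,0,-6.95],[0.0854,0,0,0,-6.95],[0.0854,0,0,0,-6.95],[0.0854,0,0,0,-6.95],[0.0854,0,0,0,-6.95],[0.0854,0,0,0,-6.95],[0.0854,0,0,0,0],[0.0854,0,0,0,0]]]'
python3 - <<'E'
from h import *
s=get_state();print(s['eef_pos'],s['qpos'],R.from_quat(s['tcp_rot']).as_matrix().round(3))
E
```

```text
time: 7.73
eef_pos: [0.5884, -0.2175, 0.3021]
tcp_rot: [0.842, 0.54, 0.0, 0.001]
contact_force: [0.4, 0.1, -0.8]
opening: -0.005
finger_force: 0.0
time: 8.73
eef_pos: [0.5884, -0.2175, 0.3016]
tcp_rot: [0.27, 0.963, -0.0, 0.001]
contact_force: [0.0, -0.7, 0.6]
opening: 1.0
finger_force: 0.0
time: 9.4
eef_pos: [0.5884, -0.2174, 0.3014]
tcp_rot: [-0.086, 0.996, -0.0, 0.0]
contact_force: [-0.2, -0.1, 0.2]
opening: 0.999
finger_force: 0.0
[ 0.58837086 -0.21735203  0.30137407] [-5.15415121e-01  1.37134717e-01  1.62386945e+00 -3.98038132e-05
  1.37968269e+00 -2.25907234e+00] [[-0.985 -0.172  0.001]
 [-0.172  0.985 -0.   ]
 [-0.001 -0.001 -1.   ]]
```

```bash
python3 -m handwheel '[[[0.0854,-0.0125,0.0346,0,0],[0.0854,-0.0125,0.0346,0,0],[0.0854,-0.0125,0.0346,0,0],[0.0854,-0.0125,0.0346,0,0],[0.0854,-0.0125,0.0346,0,0],[0.0854,0,0,0,0],[0.0854,0,0,0,0],[0.0854,0,0,0,0]]]'
python3 - <<'E'
from h import *
s=get_state();print(s['eef_pos'])
im=viewer.read_camera('wrist');cv2.imwrite('pics/w2.png',im)
p=viewer.camera_params('wrist');H=np.array(p['hand_eye']);f=200/np.tan(np.radians(p['fov_y'])/2)
M=R.from_quat(s['tcp_rot']).as_matrix()
for n in ['door_handle','door_hinge']:
    for q in viewer.pinpoint('wrist',n)[:2]:
        u,v=q['xy'][0]*640,q['xy'][1]*400
        d=M@(H[:3,:3]@[(u-p['cx'])/f,-(v-p['cy'])/f,-1]);o=s['eef_pos']+M@H[:3,3]
        w=o+d*(.232-o[2])/d[2]
        print(n,round(q['confidence'],2),round(u),round(v),w.round(4),'tool',(M.T@(w-s['eef_pos'])).round(4))
E
```

```text
time: 10.07
eef_pos: [0.6196, -0.0359, 0.301]
tcp_rot: [-0.088, 0.996, -0.0, 0.0]
contact_force: [0.4, 0.1, 0.4]
opening: 0.998
finger_force: 0.0
[ 0.61957556 -0.03591402  0.30097091]
door_handle 0.8 315 235 [ 0.6332 -0.0392  0.232 ] tool [-0.0128 -0.0056  0.069 ]
door_hinge 0.66 169 64 [ 0.5367 -0.1458  0.232 ] tool [ 0.1008 -0.0937  0.069 ]
door_hinge 0.55 532 297 [0.6559 0.1355 0.232 ] tool [-0.0657  0.1625  0.0689]
```

View pics/w2.png

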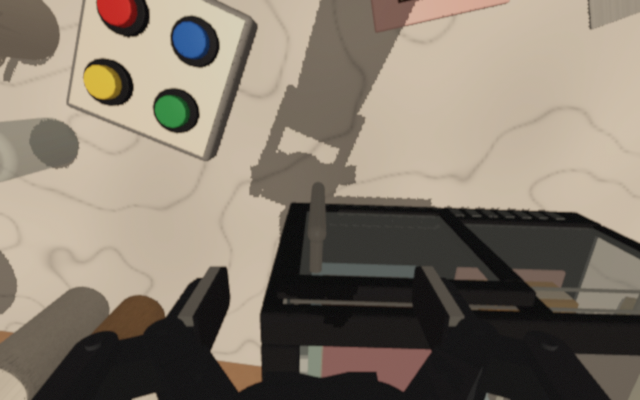

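The wrist view shows the bar handle from (318,187), its lower end, to (316,270), its top. The network's point at row 235 falls mid-bar, so I compute from both ends. The case door is shut and all keys are up.

```bash
python3 - <<'E'
from h import *
s=get_state()
p=viewer.camera_params('wrist');H=np.array(p['hand_eye']);f=200/np.tan(np.radians(p['fov_y'])/2)
M=R.from_quat(s['tcp_rot']).as_matrix();o=s['eef_pos']+M@H[:3,3]
for u,v,z in [(316,270,.232),(318,187,.101),(315,235,.232)]:
    d=M@(H[:3,:3]@[(u-p['cx'])/f,-(v-p['cy'])/f,-1])
    w=o+d*(z-o[2])/d[2]; print(w.round(4),'tool',(M.T@(w-s['eef_pos'])).round(4))
E
python3 - <<'E'
import cv2
a=cv2.imread('pics/w2.png')[170:320,240:400];cv2.imwrite('pics/w2c.png',cv2.resize(a,None,fx=4,fy=4))
E
```

```text
[ 0.6616 -0.0347  0.232 ] tool [-0.0419 -0.0049  0.0688]
[ 0.6355 -0.0388  0.101 ] tool [-0.0154 -0.0044  0.1999]
[ 0.6333 -0.0402  0.232 ] tool [-0.0131 -0.0055  0.0689]
```

View pics/w2c.png

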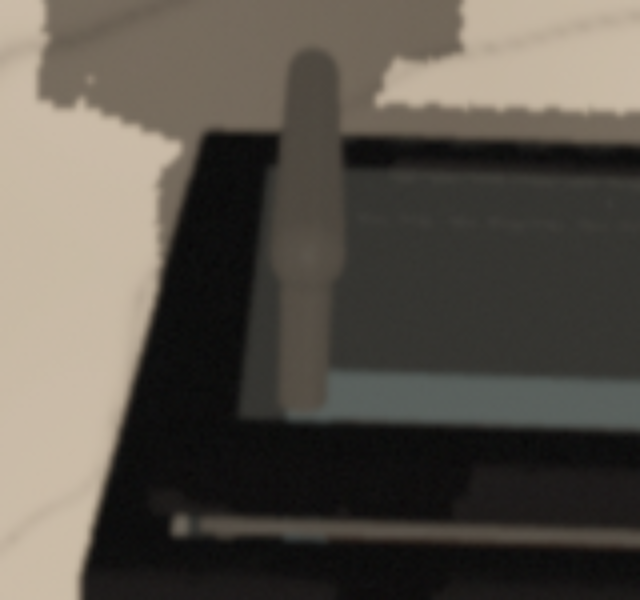

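Zoomed in, the bar's domed top is at (317,234), so the network's point was right. What lies below it in the picture is the standoff behind the bar.

```bash
python3 -m handwheel '[[[0.0854,-0.0135,-0.005,0,2],[0.0854,0,0,0.036,0],[0.0854,0,0,0.036,0],[0.0854,0,0,0.036,0],[0.0854,0,0,0,0],[0.0854,0,0,0,0]]]'
python3 -m handwheel '[[[0,0,0,0,0],[0,0,0,0,0],[0,0,0,0,0],[0,0,0,0,0],[0,0,0,0,0],[0,0,0,0,0]]]' 40
python3 - <<'E'
from h import *
print(get_state()['eef_pos'],get_state()['opening']*.0854,get_state()['qpos'])
r=viewer.read_camera('wrist');cv2.imwrite('pics/w3.png',r[100:400])
E
```

```text
time: 10.72
eef_pos: [0.6322, -0.0391, 0.1904]
tcp_rot: [-0.07, 0.998, 0.001, -0.003]
contact_force: [0.9, -0.3, -0.0]
opening: 1.001
finger_force: 0.0
time: 11.22
eef_pos: [0.6339, -0.0365, 0.1941]
tcp_rot: [-0.07, 0.998, 0.002, 0.001]
contact_force: [-2.4, -2.0, 11.9]
opening: 0.151
finger_force: 41.8
[ 0.63392142 -0.03648299  0.19408842] 0.012923136056625983 [-0.21880905  0.23068633  1.71381418  0.0046981   1.19721903 -1.93219789]
```

View pics/w3.png

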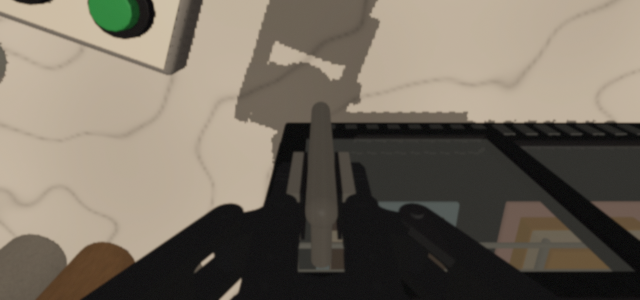

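The bar is gripped: opening 13 mm, 42 N. Now I swing the door in an arc about the hinge.

```bash
python3 -m handwheel '[[[0,0.0059,0.0017,0,2],[0,0.0059,0.0017,0,2],[0,0.0118,0.0036,0,4],[0,0.0118,0.0036,0,4],[0,0.0118,0.0036,0,4],[0,0.0118,0.0036,0,4],[0,0.0118,0.0036,0,4],[0,0,0,0,0]]]'
```

```text
time: 11.93
eef_pos: [0.5642, -0.0119, 0.1942]
tcp_rot: [0.139, 0.99, 0.002, 0.002]
contact_force: [2.2, 4.5, 1.4]
opening: 0.153
finger_force: 39.4
```

```bash
python3 -m handwheel '[[[0,0.0118,0.0036,0,4],[0,0.0118,0.0036,0,4],[0,0.0118,0.0036,0,4],[0,0.0118,0.0036,0,4],[0,0.0118,0.0036,0,4],[0,0.0118,0.0036,0,4],[0,0,0,0,0]]]'
python3 -m handwheel '[[[0,0.0118,0.0036,0,4],[0,0.0118,0.0036,0,4],[0,0.0118,0.0036,0,4],[0,0.0118,0.0036,0,4],[0,0.0118,0.0036,0,4],[0,0.0059,0.0017,0,2],[0,0.0059,0.0017,0,2],[0,0,0,0,0],[0,0,0,0,0],[0,0,0,0,0]]]'
```

```text
time: 12.52
eef_pos: [0.5115, 0.0383, 0.1941]
tcp_rot: [0.342, 0.94, 0.003, 0.002]
contact_force: [6.1, 4.5, -0.3]
opening: 0.148
finger_force: 40.0
time: 13.35
eef_pos: [0.4838, 0.1039, 0.1942]
tcp_rot: [0.529, 0.849, 0.003, 0.003]
contact_force: [6.1, 3.8, -1.2]
opening: 0.15
finger_force: 40.0
```

```bash
python3 -m handwheel '[[[0.02,0,0,0,0],[0.03,0,0,0,0],[0.05,0,0,0,0],[0.05,0,0,0,0],[0.05,0,0,0,0],[0.05,0,0,0,0]]]'
python3 -m handwheel '[[[0.05,0,0,-0.02,0],[0.05,0,0,-0.035,0],[0.05,0,0,-0.04,0],[0.05,0,0,-0.04,0],[0.05,0,0,-0.02,0],[0.05,0,0,0,0],[0.05,0,0,0,0],[0.05,0,0,0,0]]]'
python3 - <<'E'
from h import *
im=viewer.read_camera('top');cv2.imwrite('pics/t4.png',cv2.resize(im[80:330,120:500],None,fx=2,fy=2))
s=get_state();print(s['eef_pos'],s['contact_force'])
cv2.imwrite('pics/w4.png',viewer.read_camera('wrist'))
E
```

```text
time: 13.85
eef_pos: [0.4814, 0.103, 0.1928]
tcp_rot: [0.529, 0.849, -0.0, -0.0]
contact_force: [-0.5, 0.6, 0.6]
opening: 0.581
finger_force: 0.0
time: 14.52
eef_pos: [0.481, 0.103, 0.3464]
tcp_rot: [0.529, 0.849, -0.001, -0.001]
contact_force: [0.7, 0.6, -0.7]
opening: 0.585
finger_force: 0.0
[0.48073759 0.10297957 0.34566524] [-0.28881047  0.32597889 -0.05438339]
```

View pics/t4.png

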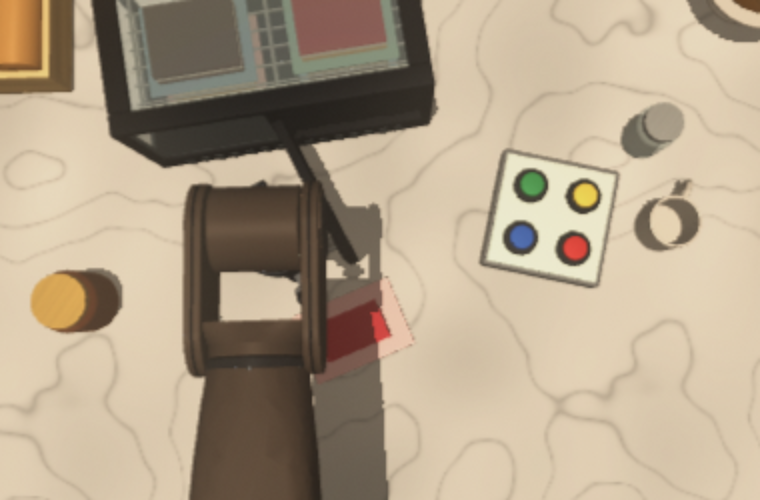

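View pics/w4.png

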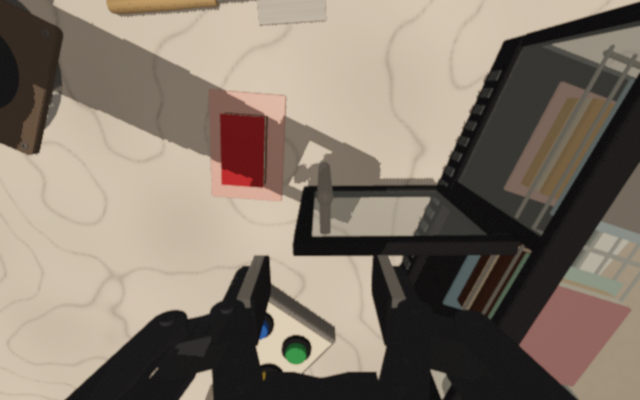

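The top view shows the door open about 70° (crop (275,120) to (355,260)). The bystanders are where they were and all keys are up. The wrist view shows the gripper clear above the handle.

```bash
python3 -c "
from plant import sign_off
print(sign_off())"
```

```text
the job is handed in; nothing more can be done
None
```

I pressed blue, yellow and green in that order, each fully down, and left the door open at about 71 degrees with the gripper clear and nothing else disturbed; the job is handed in at about 15 s, but no verdict was returned.

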